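# Shunt the four-well sample block round its tray and bed it on the sprung pad

## Robot

A 7-joint arm with a two-finger parallel gripper is mounted at the origin on a cart in front of the work surface, level with it; the furniture and walls round the work are solid. World frame = base frame: x ahead of the robot, y to its left, z up, the work surface at z = 0. Lengths are in m, angles in rad, forces in N, time in s.
With the tool pointing down it reaches from about 0.4 to 0.85 m from the base axis. Payload 4.4 kg.
Tool frame: the origin (TCP) lies midway between the tips of the shut fingers; the grasp point (between the pads) lies env.hold_point_z behind it (env.hold_point_z is the distance from the TCP to the grasp point, in m); z points along the fingers, y is the direction in which the jaws open and shut (so a half turn about z gives the same grasp; the last joint's range is limited). The gripper opens to 94 mm and grips with 3 to 60 N. Pads are 16 mm wide; open, the fingers measure 119 mm over their backs; the gripper's body (75 mm by 177 mm) begins 78 mm behind the grasp point.
Start: joints at [-1.335, 0.628, 0.038, 1.517, -0.027, 0.996, -0.02], TCP at [0.193, 0.621, 0.205] pointing down, gripper open.
Joint ranges: [-3.06, 3.06], [-0.37, 2.12], [-1.25, 1.32], [0.18, 2.47], [-1.1, 4.24], [0.23, 1.98], [-2.94, 2.94]. Speed limits (rad/s): [2.57, 2.57, 3.14, 3.14, 3.14, 3.14, 3.14].

## Interface

Orientations are given as a unit quaternion [x, y, z, w].
In Python, from rig import env gives the robot as it stands. The module is installed in compiled form; this text tells all that it offers.
- The arm moves only by the shell command python3 -m crank 'ROWS' [FORCE]. ROWS is JSON, a list of rows, each a list of 7 numbers: the finger opening in cm, from 0 to 9.4, then the shift along the tool's x, y, z in cm, then the turn, a rotation vector about the tool's x, y, z in degrees. A call has 1 to 20 rows; each row is the pose to reach, as a shift and turn from the pose commanded when the call began, along the tool's axes at that moment; what a row does not reach only later rows make up. A row lasts 1/10 s, in which the tool goes at most 50 mm and 8.59 degrees, less where a joint would pass 70% of its speed; a pose out of reach is approached as far as the arm can. A call with a gripper value outside its range is refused whole. The fingers move at their own pace and stop on an object; FORCE is the grip in N (left out, the last holds). Time passes only in rows, so rows that repeat a pose let the fingers close. It gives the time, the measured TCP pose, the force and the opening at its end, in the units of the state.
- env.get_obs(): the state, without advancing time (a new reading comes with each control period).
- env.camera(name): name is "scene" or "top" or "wrist"; returns a dict with "frame" (384x512x3 uint8, red, green, blue), "vertical_fov" (degrees; the focal length in pixels is half the picture's height over the tangent of half this angle, whatever the lens; pixels are square), "cx", "cy" (the principal point, pixels), "extrinsics" (4x4, takes a point from world to camera coordinates). Camera axes: x right, y up, looking along -z (the intrinsics and any distortion apply to the point x, -y, -z); pixel columns grow to the right and rows downward; lengths in m; the calibration is good to about 2 mm. The wrist camera is an equidistant fisheye: a pixel r from the principal point sees the ray r / f radians off the axis. A picture is of the moment at which its call begins. There is no depth.
- env.hand_in(): hands the job in, once; it reports no verdict.
The state is a dict: "time_s": time; "joint_positions": joint angles; "joint_vel": joint speeds; "joint_efforts": joint torques, N m; "ee_pos": TCP position; "eef_rot": TCP orientation; "force": force on the tool from outside, world axes, zero at the start; "torque": the same for the moment, N m; "width": finger opening in m.
Only numpy, scipy, OpenCV 4.12 (cv2) and the standard library are available. Lean on these libraries where they do the work, as an engineer would, in place of code of your own. Each camera call takes 0.05 s, during which the arm holds its last target. There are 200 camera calls.

## Task

The tray of sample blocks has one empty place: by sliding blocks into the empty place, never lifting them out or ramming them, bring the block with four large wells into the far-left place beside the sprung pad. Then push it towards the far side against the pad with about 10 N (never more than 20 N) for a full second and let it go. Leave each of the other two blocks lying squarely in one of the remaining places, and do not disturb the things around the tray.

Things in the scene. Friction and masses are not known exactly. Their poses are not given: they have to be found in the camera images.
- tray: Slick grey tray (friction about 0.2) fixed on the worktop: two rows of two places, one empty. Origin under the middle of its square; x to its far side, y to its left, z up. Inside 145 x 145 mm (walls at +-72.5 mm), floor 5 mm thick, wall tops 22 mm above the worktop. The far-left place (+x, +y) has no far wall but a sprung pad in front of a grey housing (43 mm high).
- tray_wall: The walls of the tray, one fixed piece with it; origin and axes as the tray's. The far wall ends 1.5 mm to the right of the tray's middle line with a 6 mm bevel, on which a block pushed past the wall's line can catch when slid sideways.
- pad (a joint): How far the sprung pad (black rubber, 40 mm wide) is pressed in, m: 0 relaxed, 0.004 its stop. It moves along tray +x, resists with 8 N per mm (10 N at 1.25 mm) and springs back with the block when let go. Its relaxed face lies 1 to 5 mm beyond the far wall's inner line, unmeasured and different each time, so blocks slide past it until pushed to the far side.
- pad_place (a point): Middle of the far-left place on the tray floor (5 mm above the worktop), beside the pad; tray axes.
- near_left_place (a point): Middle of the near-left place (tray -x, +y) on the tray floor.
- near_right_place (a point): Middle of the near-right place (-x, -y) on the tray floor, empty at the start. Neighbouring places are 72.5 mm apart along the tray's x or y; there is no wall between them.
- far_right_place (a point): Middle of the far-right place (+x, -y) on the tray floor.
- four_well_mid (a point): Sample block of plain aluminium, 70 x 70 mm (3 mm corner chamfers) and 36 mm high, 0.45 kg, with a round steel post (18 mm across, 34 mm high) standing in the middle of its top to hold it by; with four large round wells (18 mm), near its corners. Starts near left or far right. This point is on the post's axis, 35 mm above the underside (1 mm below the block's top face).
- eight_well_mid (a point): Sample block of plain aluminium, 70 x 70 mm (3 mm corner chamfers) and 36 mm high, 0.45 kg, with a round steel post (18 mm across, 34 mm high) standing in the middle of its top to hold it by; with eight small round wells (9 mm) round the post. Starts in the place at the pad. This point is on the post's axis, 35 mm above the underside (1 mm below the block's top face).
- slotted_mid (a point): Sample block of plain aluminium, 70 x 70 mm (3 mm corner chamfers) and 36 mm high, 0.45 kg, with a round steel post (18 mm across, 34 mm high) standing in the middle of its top to hold it by; with two long slots (12 x 50 mm). Starts near left or far right, where the four-well block is not. This point is on the post's axis, 35 mm above the underside (1 mm below the block's top face).
- jar_left: Bystander: lidded clear jar, 63 mm across, 98 high, left of the tray; origin at the centre of its underside.
- jar_right: Bystander: lidded clear jar, 63 mm across, 98 high, right of the tray; origin at the centre of its underside.
- cup: Bystander: lidded sample cup, 66 mm across, 105 high; origin at the centre of its underside.
- petri: Bystander: petri dish, 60 mm across, 15 high, close beside the tray's left wall; origin at the centre of its underside.
- snap_pack: Bystander: cream snap pack, 22 x 62 x 14 mm, close beside the tray's right wall; origin at the centre of its underside.
- jar_lid: Bystander: loose white jar lid, 52 mm across, 26 high, near the tray's far right corner; origin at the centre of its underside.
- four_well: The four-well block itself; origin at the centre of its underside, axes along its sides.
- eight_well: The eight-well block itself; origin at the centre of its underside, axes along its sides.
- slotted: The slotted block itself; origin at the centre of its underside, axes along its sides.
Not all that is in view belongs to the job. Leave any orange look-alike of the slotted alone.

How it is judged:
On the way, in this order (a step that is already met when the one before it is completed fails the run):
1. the eight-well block has been slid out of the place at the pad into a neighbouring place ((horizontal distance between eight_well_mid and near_left_place below 0.011 m or horizontal distance between eight_well_mid and far_right_place below 0.011 m)), for 0.1 s.
2. the four-well block stands in the place at the pad and presses the pad with 5 to 20 N for half a second (x of four_well_mid in the frame of tray between 0.031 and 0.05 m and y of four_well_mid in the frame of tray between 0.028 and 0.044 m and value of joint pad between 0.000625 and 0.0025 m), for 0.5 s.
At the end, for the whole second after the job is handed in: Four-well block beside the pad (middle 31 to 50 mm to the far side, 28 to 44 mm to the left of the tray's middle), the other two each within 11 mm of the middle of another place, all flat on the tray floor, released and at rest (x of four_well_mid in the frame of tray between 0.031 and 0.05 m and y of four_well_mid in the frame of tray between 0.028 and 0.044 m and (horizontal distance between eight_well_mid and near_left_place below 0.011 m or horizontal distance between eight_well_mid and near_right_place below 0.011 m or horizontal distance between eight_well_mid and far_right_place below 0.011 m) and (horizontal distance between slotted_mid and near_left_place below 0.011 m or horizontal distance between slotted_mid and near_right_place below 0.011 m or horizontal distance between slotted_mid and far_right_place below 0.011 m) and z of each of four_well_mid, eight_well_mid, slotted_mid in the frame of tray below 0.043 m and angle between each of four_well_mid, eight_well_mid, slotted_mid's own z axis and vertical below 0.05 rad and linear speed of each of four_well, eight_well, slotted below 0.02 m/s); the robot touches nothing.
It fails at once if a block is lifted off the tray floor (by more than 8 mm) or tipped (z of any of four_well_mid, eight_well_mid, slotted_mid in the frame of tray above 0.048 m or angle between any of four_well_mid, eight_well_mid, slotted_mid's own z axis and vertical above 0.2 rad).
It fails at once if the pad is pressed with more than 20 N (2.5 mm) (value of joint pad above 0.0025 m).
It fails at once if a bystander is moved by more than 20 mm (distance of any of jar_left, jar_right, cup, petri, snap_pack, jar_lid from where it was at the start of the episode above 0.02 m).
It fails at once if a block is rammed against the tray's walls (more than 45 N) (contact force between any of four_well, eight_well, slotted and tray_wall above 45 N).
It also fails if it takes over 61 s, if anything falls off the work surface, if the arm or the gripper's body presses on something with over 40 N, if the wrist force passes 120 N, or if a joint passes its speed limit or range.

## Working session

There is one attempt and no reset: what is moved stays moved. The work goes in short steps, Python scripts to look and compute and a shell command to move; the robot and the scene stay as the last step left them, time stands still between calls to the robot, and variables do not carry over. Pictures are saved under pics/ and viewed, about 8 in all and at most 12, crops included, and the job is handed in when it is done.

```bash
mkdir -p pics
cat > h.py <<'E'
import numpy as np, cv2
from rig import env
from scipy.spatial.transform import Rotation as R
def snap(name,fn):
    c=env.camera(name); cv2.imwrite('pics/'+fn+'.png',c['frame'][:,:,::-1]); np.save('pics/'+fn+'.npy',c,allow_pickle=True); return c
def load(fn): return np.load('pics/'+fn+'.npy',allow_pickle=True).item()
def ray(c,u,v,fish=False):
    f=c['frame'].shape[0]/2/np.tan(np.radians(c['vertical_fov'])/2)
    x,y=(u-c['cx']),(v-c['cy'])
    if fish:
        r=np.hypot(x,y); t=r/f; d=np.array([np.sin(t)*x/r,-np.sin(t)*y/r,-np.cos(t)])
    else: d=np.array([x/f,-y/f,-1])
    E=np.array(c['extrinsics']); o=-E[:3,:3].T@E[:3,3]; return o,E[:3,:3].T@d
def onz(c,u,v,z,fish=False):
    o,d=ray(c,u,v,fish); return o+d*(z-o[2])/d[2]
def tri(rs):
    A=np.zeros((3,3));b=np.zeros(3)
    for o,d in rs:
        d=d/np.linalg.norm(d);P=np.eye(3)-np.outer(d,d);A+=P;b+=P@o
    p=np.linalg.solve(A,b); return p,[np.linalg.norm(np.cross(p-o,d/np.linalg.norm(d))) for o,d in rs]
def proj(c,p):
    E=np.array(c['extrinsics']);f=c['frame'].shape[0]/2/np.tan(np.radians(c['vertical_fov'])/2)
    q=E[:3,:3]@p+E[:3,3]; return c['cx']+f*q[0]/-q[2], c['cy']-f*q[1]/-q[2]
E
python3 - <<'E'
from h import *
np.set_printoptions(precision=4,suppress=True)
ims=[]
for n in ['scene','top','wrist']:
    c=snap(n,n+'0'); print(n,c['vertical_fov'],c['cx'],c['cy'],ray(c,c['cx']+.01,c['cy'],n=='wrist'),{k for k in c})
    print(np.array(c['extrinsics']))
    ims.append(c['frame'])
cv2.imwrite('pics/st.png',cv2.resize(np.hstack(ims[:2]),(800,300))[:,:,::-1])
o=env.get_obs(); print(o,env.hold_point_z, R.from_quat(o['eef_rot']).as_matrix())
E
```

```text
scene 53.82294712675287 252.92809736350708 189.0800709893894 (array([-0.1122, -0.5556,  0.5427]), array([ 0.6515,  0.5833, -0.4852])) {'frame', 'vertical_fov', 'cy', 'extrinsics', 'cx'}
[[ 0.6605 -0.7507 -0.0156 -0.3345]
 [ 0.3733  0.3103  0.8743 -0.2601]
 [-0.6514 -0.5833  0.4852 -0.6605]
 [ 0.      0.      0.      1.    ]]
top 44.953004112322844 250.43965194959875 196.05590562143684 (array([ 0.3934, -0.0151,  1.2738]), array([ 0.0984,  0.0213, -0.9949])) {'frame', 'vertical_fov', 'cy', 'extrinsics', 'cx'}
[[ 0.024  -0.9995 -0.0191 -0.0003]
 [ 0.9949  0.022   0.0989 -0.517 ]
 [-0.0984 -0.0213  0.9949 -1.2289]
 [ 0.      0.      0.      1.    ]]
wrist 65.70646984690485 255.9375671279146 198.5573896521125 (array([0.1132, 0.6455, 0.3834]), array([ 0.2755, -0.0877, -0.9573])) {'frame', 'vertical_fov', 'cy', 'extrinsics', 'cx'}
[[ 0.2963  0.9551 -0.0023 -0.6492]
 [-0.9145  0.283  -0.2891  0.0317]
 [-0.2755  0.0877  0.9573 -0.3924]
 [ 0.      0.      0.      1.    ]]
{'time_s': 0.15, 'joint_positions': array([-1.3348,  0.6291,  0.0384,  1.5181, -0.027 ,  0.9963, -0.02  ]), 'joint_vel': array([ 0.0005, -0.0018, -0.0005, -0.0045,  0.0001,  0.0007, -0.0018]), 'joint_efforts': array([  0.0017, -55.0092,   1.1448, -18.6816,  -0.0522,   0.0209,
         0.0001]), 'ee_pos': array([0.193 , 0.6202, 0.2048]), 'eef_rot': array([ 0.1503,  0.9886, -0.0007, -0.0001]), 'force': array([-1.0465,  0.1771, -0.7191]), 'torque': array([-0.0447,  0.059 ,  0.0144]), 'width': 0.09458663792216516} 0.0188 [[-0.9548  0.2972 -0.0004]
 [ 0.2972  0.9548 -0.0013]
 [-0.     -0.0014 -1.    ]]
```

View pics/top0.png

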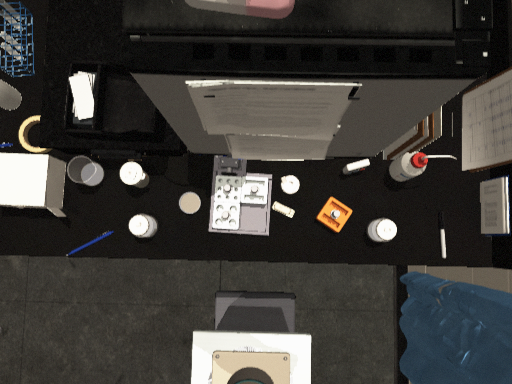

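View pics/scene0.png

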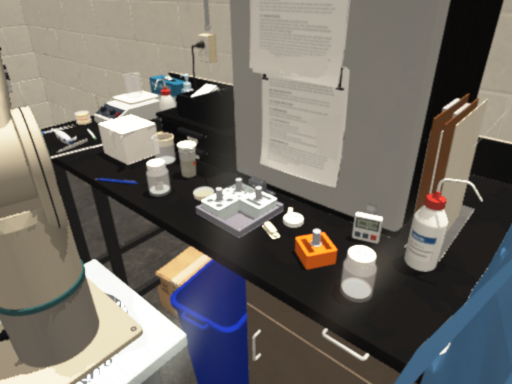

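The tray is at about (240,205) in the top view. The eight-well block is far left, the four-well near left, the slotted far right and near right is empty. I'll zoom in to measure.

Run:
```python
from h import *
a=load('top0')['frame'][148:244,200:300]; b=load('scene0')['frame'][165:240,185:310]
A=cv2.resize(a,(400*600//384//1,600),interpolation=cv2.INTER_CUBIC) if 0 else cv2.resize(a,None,fx=4,fy=4,interpolation=cv2.INTER_CUBIC)
cv2.imwrite('pics/za.png',cv2.resize(a,None,fx=6,fy=6,interpolation=cv2.INTER_CUBIC)[:,:,::-1])
cv2.imwrite('pics/zb.png',cv2.resize(b,None,fx=6,fy=6,interpolation=cv2.INTER_CUBIC)[:,:,::-1])
```

```text
(no output)
```

View pics/za.png

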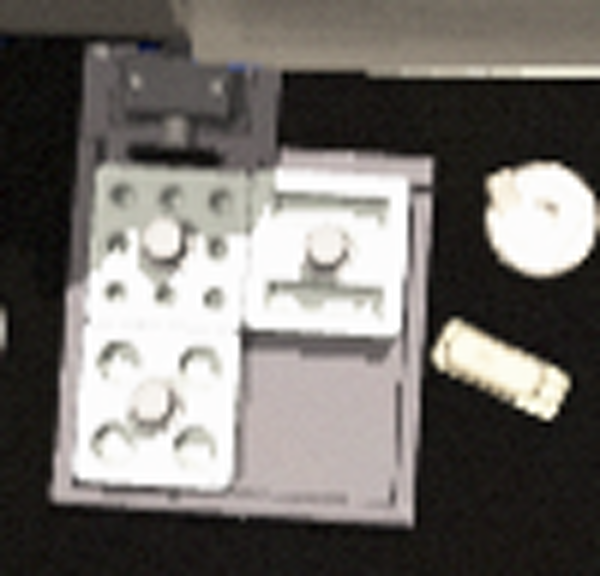

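View pics/zb.png

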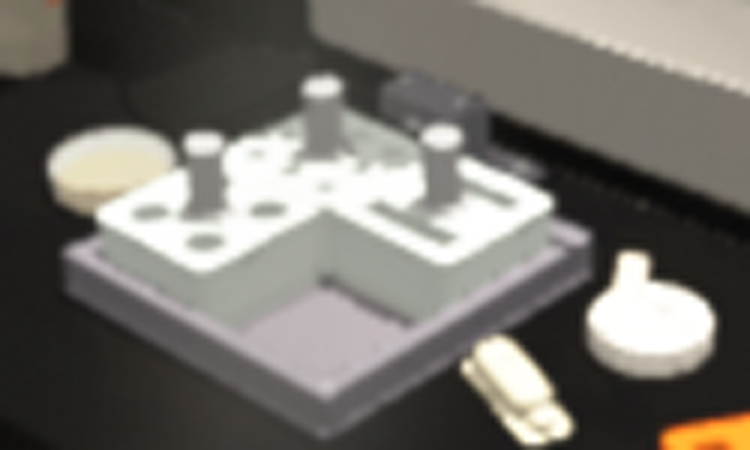

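The crops show the post tops. In the top crop they are eight (167,240), four (155,404) and slotted (327,246). In the scene crop they are four (205,142), eight (322,87) and slotted (442,136). The solution is three moves: slotted to near right, eight to far right, four to far left. Next I triangulate.

Run:
```python
from h import *
np.set_printoptions(precision=4,suppress=True)
t,s=load('top0'),load('scene0')
T=lambda a,b:((a-2.5)/6+200,(b-2.5)/6+148); S=lambda a,b:((a-2.5)/6+185,(b-2.5)/6+165)
for n,a,b in [('8',(167,240),(322,87)),('4',(155,404),(205,142)),('S',(327,246),(442,136)),('NRcorner',(413,523),(325,395)),('FRcorner',(434,158),(592,238)),('NLcorner',(52,500),(66,257))]:
    p,e=tri([ray(t,*T(*a)),ray(s,*S(*b))]); print(n,p,e, 'top@.075',onz(t,*T(*a),.075),'sc@.075',onz(s,*S(*b),.075),'top@.022',onz(t,*T(*a),.022))
# board: base
for a in [(100,40),(300,75),(500,75)]: print('board',onz(t,*T(*a),0),onz(t,*T(*a),.05))
print('board scene', onz(s,295,181,0),onz(s,340,201,0))
```

```text
8 [0.532  0.0718 0.0756] [np.float64(0.0011276771789401998), np.float64(0.0011276771789401683)] top@.075 [0.5329 0.071  0.075 ] sc@.075 [0.5319 0.0733 0.075 ] top@.022 [0.539  0.0748 0.022 ]
4 [0.4611 0.0743 0.0767] [np.float64(0.0004618290743756976), np.float64(0.0004618290743756207)] top@.075 [0.4616 0.0742 0.075 ] sc@.075 [0.4629 0.077  0.075 ] top@.022 [0.4646 0.0781 0.022 ]
S [0.5315 0.0018 0.0754] [np.float64(0.00036139792077229235), np.float64(0.0003613979207722339)] top@.075 [0.5318 0.0016 0.075 ] sc@.075 [0.5317 0.0025 0.075 ] top@.022 [0.5379 0.0023 0.022 ]
NRcorner [ 0.4134 -0.0386  0.0228] [np.float64(0.0007385439641135557), np.float64(0.0007385439641136006)] top@.075 [ 0.413  -0.0381  0.075 ] sc@.075 [ 0.36   -0.0901  0.075 ] top@.022 [ 0.4139 -0.0391  0.022 ]
FRcorner [ 0.5788 -0.0447  0.0204] [np.float64(0.0008037446591257441), np.float64(0.0008037446591258547)] top@.075 [ 0.5712 -0.044   0.075 ] sc@.075 [ 0.506  -0.0977  0.075 ] top@.022 [ 0.5791 -0.0453  0.022 ]
NLcorner [0.4199 0.1239 0.019 ] [np.float64(0.0006849925712288983), np.float64(0.0006849925712287914)] top@.075 [0.4192 0.1173 0.075 ] sc@.075 [0.3625 0.0517 0.075 ] top@.022 [0.4203 0.1232 0.022 ]
board [0.6344 0.1103 0.    ] [0.625  0.1054 0.05  ]
board [0.6199 0.017  0.    ] [0.611  0.0157 0.05  ]
board [ 0.6218 -0.0756  0.    ] [ 0.6128 -0.0732  0.05  ]
board scene [0.7371 0.0313 0.    ] [ 0.7198 -0.1345  0.    ]
```

Run:
```python
from h import *
np.set_printoptions(precision=4,suppress=True)
t,s=load('top0'),load('scene0')
for z in (0,.05,.1,.15,.2): print(z,[onz(s,*p,z)[:2] for p in ((237,170),(400,222))],[onz(t,*p,z)[:2] for p in ((190,155),(385,160))])
a=t['frame'][60:175,120:400]; b=s['frame'][130:240,220:420]
A=cv2.resize(a,(780,320),interpolation=cv2.INTER_CUBIC); B=cv2.resize(b,(500,275),interpolation=cv2.INTER_CUBIC)
B=cv2.copyMakeBorder(B,0,0,0,280,cv2.BORDER_CONSTANT)
I=np.vstack([A,B]).astype(float); I=255*(I/255)**.5
cv2.imwrite('pics/bd.png',I[:,:,::-1].astype(np.uint8))
```

```text
0 [array([0.6793, 0.2213]), array([ 0.7254, -0.3027])] [array([0.6308, 0.1836]), array([ 0.6278, -0.3575])]
0.05 [array([0.6064, 0.1497]), array([ 0.6482, -0.326 ])] [array([0.6215, 0.1758]), array([ 0.6186, -0.344 ])]
0.1 [array([0.5335, 0.0781]), array([ 0.571 , -0.3493])] [array([0.6122, 0.168 ]), array([ 0.6094, -0.3306])]
0.15 [array([0.4605, 0.0065]), array([ 0.4939, -0.3726])] [array([0.6029, 0.1602]), array([ 0.6002, -0.3171])]
0.2 [array([ 0.3876, -0.0651]), array([ 0.4167, -0.3959])] [array([0.5935, 0.1524]), array([ 0.591 , -0.3037])]
```

View pics/bd.png

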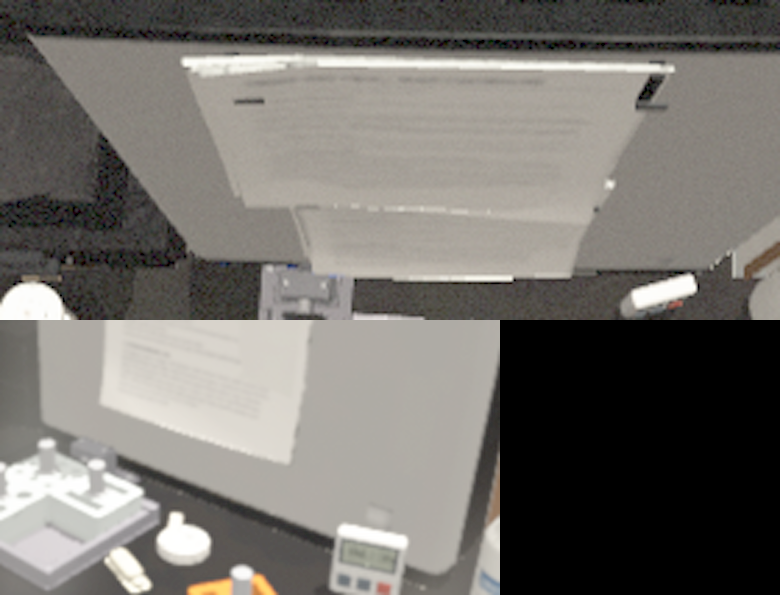

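```bash
cat >> h.py <<'E'
YAW=-2.2
def rows(x,y,z,yaw=None):
    yaw=YAW if yaw is None else yaw
    o=env.get_obs(); Rc=R.from_quat(o['eef_rot']); a=np.radians(yaw)
    X=np.array([-np.cos(a),-np.sin(a),0]);Z=np.array([0,0,-1]);Rt=R.from_matrix(np.c_[X,np.cross(Z,X),Z])
    print('shift cm',(Rc.inv().apply(np.array([x,y,z])-o['ee_pos'])*100).round(2),'rot deg',(Rc.inv()*Rt).as_rotvec(degrees=True).round(2),'t',round(o['time_s'],2),'pos',o['ee_pos'].round(4),'F',o['force'].round(1),'w',round(o['width'],4))
E
python3 - <<'E'
from h import *
rows(.50,.035,.20)
E
```

```text
shift cm [-46.7  -46.75   0.55] rot deg [-8.000e-02 -1.000e-02 -1.509e+01] t 0.15 pos [0.193  0.6202 0.2048] F [-1.   0.2 -0.7] w 0.0946
```

```bash
python3 -m crank '[[5,-1.5,-1.5,0,0,0,0],[5,-4,-4,0,0,0,-1],[5,-7,-7,0,0,0,-2],[5,-10,-10,0,0,0,-3],[5,-13,-13,0,0,0,-4],[5,-16,-16,0,0,0,-5],[5,-19.5,-19.5,0,0,0,-6],[5,-23,-23,0,0,0,-7],[5,-26.5,-26.5,0,0,0,-8],[5,-30,-30,0,0,0,-9.5],[5,-33.5,-33.5,0,0,0,-11],[5,-36.5,-36.5,0,0,0,-12],[5,-39.5,-39.5,0,0,0,-13],[5,-42,-42,0,0,0,-14],[5,-44.5,-44.5,0.3,0,0,-14.5],[5,-46,-46,0.5,0,0,-15],[5,-46.7,-46.7,0.5,0,0,-15.1],[5,-46.7,-46.7,0.5,0,0,-15.1],[5,-46.7,-46.7,0.5,0,0,-15.1]]'
python3 - <<'E'
from h import *
c=snap('wrist','w1'); rows(.5,.035,.2)
cv2.imwrite('pics/w1v.png',cv2.resize(c['frame'],(800,600),interpolation=cv2.INTER_CUBIC)[:,:,::-1])
E
```

```text
time_s: 2.05
ee_pos: [0.4997, 0.0372, 0.2004]
eef_rot: [0.019, 1.0, 0.0, -0.0]
force: [-0.1, 0.2, -0.1]
width: 0.0501
shift cm [-0.05 -0.26  0.05] rot deg [ 0.05 -0.03  0.13] t 2.1 pos [0.4996 0.0376 0.2005] F [0.6 0.1 0.5] w 0.0501
```

View pics/w1v.png

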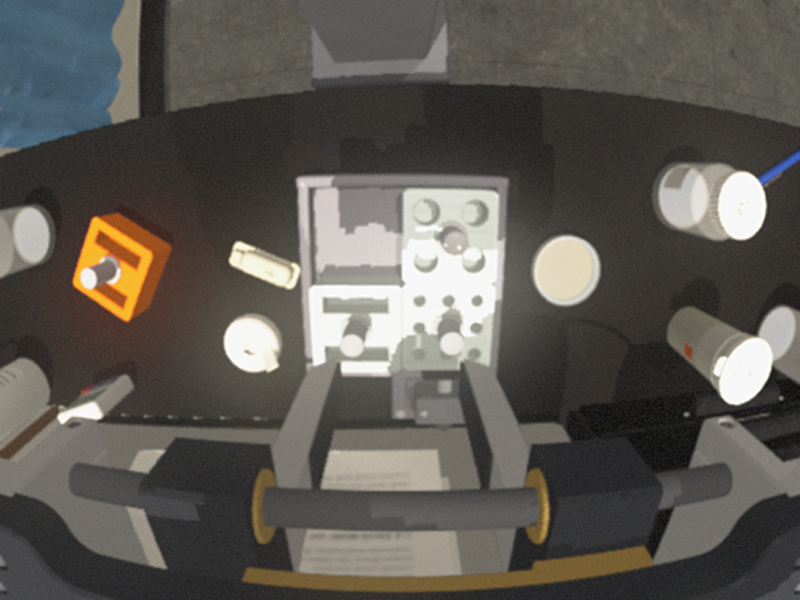

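Wrist view at 800 px: the post tops are slotted (351,342), eight (451,343) and four (454,238). The tray's near outer corners are at (298,179) and (507,179).

Run:
```python
from h import *
np.set_printoptions(precision=4,suppress=True)
t,s,w=load('top0'),load('scene0'),load('w1')
T=lambda a,b:((a-2.5)/6+200,(b-2.5)/6+148); S=lambda a,b:((a-2.5)/6+185,(b-2.5)/6+165); W=lambda a,b:(a/1.5625,b/1.5625)
for n,a,b,c,z in [('8',(167,240),(322,87),(451,343),.075),('4',(155,404),(205,142),(454,238),.075),('S',(327,246),(442,136),(351,342),.075),('NR',(413,523),(325,395),(298,178),.022),('NL',(52,500),(66,257),(507,178),.022)]:
    p,e=tri([ray(t,*T(*a)),ray(s,*S(*b)),ray(w,*W(*c),True)]); print(n,p,np.array(e),'wrist@z',onz(w,*W(*c),z,True))
```

```text
8 [0.5323 0.0718 0.0756] [0.001  0.0013 0.0004] wrist@z [0.533  0.0719 0.075 ]
4 [0.4602 0.0741 0.077 ] [0.0013 0.0002 0.0014] wrist@z [0.4591 0.0745 0.075 ]
S [0.5308 0.0017 0.0753] [0.0009 0.0003 0.0011] wrist@z [0.5297 0.0018 0.075 ]
NR [ 0.4138 -0.0383  0.0223] [0.0008 0.0009 0.0006] wrist@z [ 0.4144 -0.0383  0.022 ]
NL [0.42   0.1238 0.019 ] [0.0005 0.0008 0.0003] wrist@z [0.4201 0.1228 0.022 ]
```

Run:
```python
from h import *
rows(.5306,.0018,.048,-2.1)
```

```text
shift cm [-3.23 -3.48 15.24] rot deg [ 0.05 -0.03  0.03] t 2.1 pos [0.4996 0.0376 0.2005] F [0.6 0.1 0.5] w 0.0501
```

```bash
python3 -m crank '[[4,-1,-1,1,0,0,0],[4,-2,-2.2,3,0,0,0],[4,-3,-3.2,6,0,0,0],[4,-3.2,-3.5,8.5,0,0,0],[4,-3.2,-3.5,10,0,0,0],[4,-3.2,-3.5,10,0,0,0],[4,-3.2,-3.5,10,0,0,0]]'; python3 -c "
from h import *
rows(.5306,.0018,.048,-2.1)"
```

```text
time_s: 2.8
ee_pos: [0.531, -0.0001, 0.1002]
eef_rot: [0.019, 1.0, -0.0, -0.0]
force: [-1.2, -0.0, 0.4]
width: 0.0399
shift cm [0.04 0.19 5.22] rot deg [-0.   -0.03 -0.06] t 2.8 pos [ 5.310e-01 -1.000e-04  1.002e-01] F [-1.2 -0.   0.4] w 0.0399
```

```bash
python3 -m crank '[[4,0,0.1,1.5,0,0,0],[4,0,0.2,3.5,0,0,0],[4,0,0.2,4.7,0,0,0],[4,0,0.2,5.2,0,0,0],[4,0,0.2,5.2,0,0,0],[4,0,0.2,5.2,0,0,0]]'; python3 -m crank '[[3,0,0,0,0,0,0],[2.2,0,0,0,0,0,0],[1.5,0,0,0,0,0,0],[1.2,0,0,0,0,0,0],[1.2,0,0,0,0,0,0],[1.2,0,0,0,0,0,0]]' 20;  python3 -c "
from h import *
rows(.4614,.0041,.048,-2.1)"
```

```text
time_s: 3.4
ee_pos: [0.5315, 0.0017, 0.0491]
eef_rot: [0.019, 1.0, -0.0, 0.001]
force: [-0.3, -0.5, 1.2]
width: 0.04
time_s: 4.0
ee_pos: [0.5312, 0.0017, 0.0488]
eef_rot: [0.019, 1.0, 0.0, 0.0]
force: [-0.2, 0.2, 5.2]
width: 0.0175
shift cm [ 6.99 -0.03  0.07] rot deg [ 0.    0.03 -0.1 ] t 4.0 pos [0.5312 0.0017 0.0488] F [-0.2  0.2  5.2] w 0.0175
```

```bash
python3 -m crank '[[1.2,0.3,0,0,0,0,0],[1.2,1,0,0,0,0,0],[1.2,1.8,0,0,0,0,0],[1.2,2.6,0,0,0,0,0],[1.2,3.4,0,0,0,0,0],[1.2,4.2,0,0,0,0,0],[1.2,5,0,0,0,0,0],[1.2,5.8,0,0,0,0,0],[1.2,6.4,0,0,0,0,0],[1.2,6.8,0,0,0,0,0],[1.2,6.9,0,0,0,0,0],[1.2,6.9,0,0,0,0,0],[1.2,6.9,0,0,0,0,0]]';  python3 -c "
from h import *
rows(.4614,.0041,.048,-2.1)"
```

```text
time_s: 5.3
ee_pos: [0.4612, 0.0044, 0.0487]
eef_rot: [0.019, 1.0, 0.0, -0.0]
force: [-0.1, -0.2, 6.0]
width: 0.0171
shift cm [-0.02 -0.03  0.07] rot deg [ 0.   -0.02 -0.09] t 5.3 pos [0.4612 0.0044 0.0487] F [-0.1 -0.2  6. ] w 0.0171
```

```bash
python3 -m crank '[[2.5,0,0,0,0,0,0],[4,0,0,0,0,0,0],[4,0,0,-0.5,0,0,0],[4,0,0,-2.5,0,0,0],[4,0,0,-4.5,0,0,0],[4,-1,1,-5,0,0,0],[4,-3,3,-5,0,0,0],[4,-5,5,-5,0,0,0],[4,-6.5,6.6,-5,0,0,0],[4,-6.9,7,-5,0,0,0],[4,-6.9,7,-5,0,0,0],[4,-6.9,7,-5,0,0,0],[4,-6.9,7,-5,0,0,0]]';  python3 -c "
from h import *
c=snap('wrist','w2');rows(.5325,.0718,.048,-2.1)"
```

```text
time_s: 6.6
ee_pos: [0.5324, 0.0703, 0.0984]
eef_rot: [0.02, 1.0, -0.0, -0.001]
force: [0.1, -0.0, 0.2]
width: 0.0398
shift cm [0.02 0.13 5.05] rot deg [-0.03 -0.06 -0.18] t 6.65 pos [0.5327 0.0705 0.0985] F [-0.  -0.4 -0.1] w 0.0401
```

```bash
python3 -m crank '[[4,0,0,1.5,0,0,0],[4,0,0,3.5,0,0,0],[4,0,0,4.7,0,0,0],[4,0,0,5,0,0,0],[4,0,0,5,0,0,0],[3,0,0,5,0,0,0],[2.2,0,0,5,0,0,0],[1.5,0,0,5,0,0,0],[1.2,0,0,5,0,0,0],[1.2,0,0,5,0,0,0],[1.2,0,0,5,0,0,0],[1.2,0,0,5,0,0,0]]' 20;  python3 -c "
from h import *
rows(.5339,.0014,.048,-2.1)
p=env.get_obs()['ee_pos'][:2]-[.499,.039];print('tray',p@[.9993,-.0375],p@[.0375,.9993])"
```

```text
time_s: 7.85
ee_pos: [0.5341, 0.0719, 0.049]
eef_rot: [0.019, 1.0, 0.0, 0.0]
force: [-0.7, 0.2, 5.2]
width: 0.0175
shift cm [-0.25 -7.04  0.1 ] rot deg [ 0.02  0.05 -0.09] t 7.85 pos [0.5341 0.0719 0.049 ] F [-0.7  0.2  5.2] w 0.0175
tray 0.03381564940739291 0.03414913303323796
```

```bash
python3 -m crank '[[1.2,-0.1,0,0,0,0,0],[1.2,-0.1,-0.4,0,0,0,0],[1.2,-0.1,-1,0,0,0,0],[1.2,-0.1,-1.8,0,0,0,0],[1.2,-0.1,-2.6,0,0,0,0]]'; python3 -m crank '[[1.2,0,-0.6,0,0,0,0],[1.2,0,-1.4,0,0,0,0],[1.2,0,-2.2,0,0,0,0],[1.2,0,-3,0,0,0,0],[1.2,0,-3.7,0,0,0,0],[1.2,0,-4.2,0,0,0,0],[1.2,0,-4.4,0,0,0,0],[1.2,0,-4.4,0,0,0,0],[1.2,0,-4.4,0,0,0,0]]';  python3 -c "
from h import *
rows(.5339,.0014,.048,-2.1)
p=env.get_obs()['ee_pos'][:2]-[.499,.039];print('tray',p@[.9993,-.0375],p@[.0375,.9993])"
```

```text
time_s: 8.35
ee_pos: [0.5344, 0.0459, 0.049]
eef_rot: [0.019, 1.0, 0.0, 0.001]
force: [-0.3, 1.0, 5.6]
width: 0.0173
time_s: 9.25
ee_pos: [0.5326, 0.0009, 0.049]
eef_rot: [0.02, 1.0, -0.0, 0.001]
force: [0.6, -0.6, 6.3]
width: 0.0174
shift cm [-0.13  0.05  0.1 ] rot deg [-0.02  0.08 -0.14] t 9.25 pos [0.5326 0.0009 0.049 ] F [ 0.6 -0.6  6.3] w 0.0174
tray 0.034986874044253775 -0.03677159496586575
```

```bash
python3 -m crank '[[2.5,0,0,0,0,0,0],[4,0,0,0,0,0,0],[4,0,0,-0.5,0,0,0],[4,0,0,-2.5,0,0,0],[4,0,0,-4.5,0,0,0],[4,1,1,-5,0,0,0],[4,3,3,-5,0,0,0],[4,5,5,-5,0,0,0],[4,6.8,6.6,-5,0,0,0],[4,7.4,7.1,-5,0,0,0],[4,7.4,7.1,-5,0,0,0],[4,7.4,7.1,-5,0,0,0],[4,7.4,7.1,-5,0,0,0],[4,7.4,7.1,-5,0,0,0],[4,7.4,7.1,-5,0,0,0]]';  python3 -c "
from h import *
c=snap('wrist','w3');t=snap('top','t3');rows(.461,.0743,.048,-2.1)
a=cv2.resize(c['frame'],(800,600),interpolation=cv2.INTER_CUBIC);b=cv2.resize(t['frame'][148:244,200:300],None,fx=3,fy=3,interpolation=cv2.INTER_CUBIC)
a[:b.shape[0],:b.shape[1]]=b
cv2.imwrite('pics/w3v.png',a[:,:,::-1])"
```

```text
time_s: 10.75
ee_pos: [0.4611, 0.0749, 0.0984]
eef_rot: [0.02, 1.0, -0.0, 0.0]
force: [-0.4, 0.7, -0.8]
width: 0.0399
shift cm [-0.01 -0.08  5.04] rot deg [-0.    0.   -0.14] t 10.85 pos [0.4609 0.0751 0.0984] F [ 0.4  0.7 -0.7] w 0.0401
```

View pics/w3v.png

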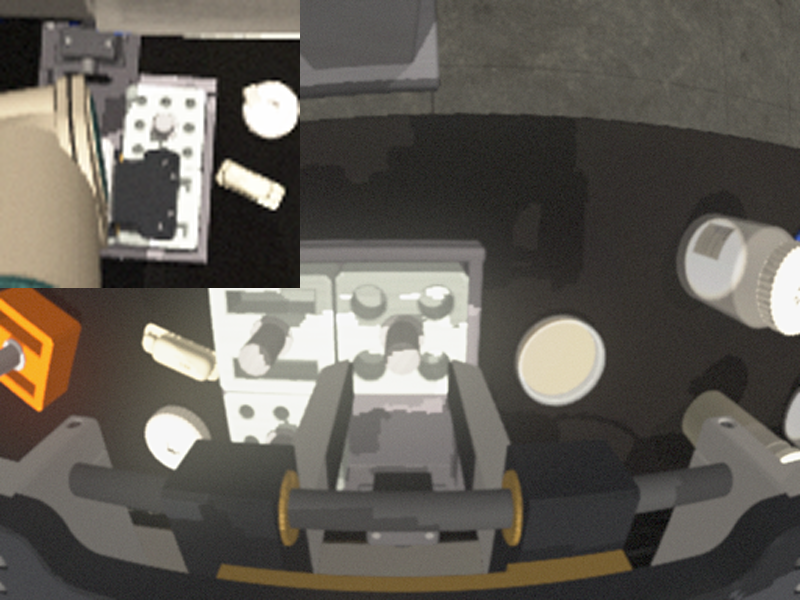

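The slotted block is now near right and the eight-well far right, and the pad place is empty. The four-well post, at about (403,355), is centred between the fingers, so I grasp it.

```bash
python3 -m crank '[[4,0,0,1.5,0,0,0],[4,0,0,3.5,0,0,0],[4,0,0,4.7,0,0,0],[4,0,0,5,0,0,0],[4,0,0,5,0,0,0],[3,0,0,5,0,0,0],[2.2,0,0,5,0,0,0],[1.5,0,0,5,0,0,0],[1.2,0,0,5,0,0,0],[1.2,0,0,5,0,0,0],[1.2,0,0,5,0,0,0],[1.2,0,0,5,0,0,0]]' 30;  python3 -c "
from h import *
rows(.5366,.0739,.048,-2.1)
p=env.get_obs()['ee_pos'][:2]-[.499,.039];print('tray',p@[.9993,-.0375],p@[.0375,.9993])"
```

```text
time_s: 12.05
ee_pos: [0.4611, 0.0756, 0.0489]
eef_rot: [0.019, 1.0, 0.0, 0.0]
force: [-0.2, 0.1, 5.3]
width: 0.0175
shift cm [-7.55  0.12  0.1 ] rot deg [ 0.02  0.05 -0.09] t 12.05 pos [0.4611 0.0756 0.0489] F [-0.2  0.1  5.3] w 0.0175
tray -0.03923424021479221 0.03513887599867744
```

```bash
python3 -m crank '[[1.2,-0.3,0,0,0,0,0],[1.2,-1,0.05,0,0,0,0],[1.2,-1.8,0.05,0,0,0,0],[1.2,-2.6,0.05,0,0,0,0],[1.2,-3.4,0.05,0,0,0,0],[1.2,-4.2,0.05,0,0,0,0],[1.2,-5,0.05,0,0,0,0],[1.2,-5.8,0.05,0,0,0,0],[1.2,-6.5,0.05,0,0,0,0],[1.2,-7,0.05,0,0,0,0],[1.2,-7.2,0.05,0,0,0,0],[1.2,-7.2,0.05,0,0,0,0],[1.2,-7.2,0.05,0,0,0,0]]';  cat >q.py <<'E'
from h import *
p=env.get_obs()['ee_pos'][:2]-[.499,.039];print('tray',p@[.9993,-.0375],p@[.0375,.9993])
E
python3 q.py; python3 -m crank '[[1.2,-0.05,0,0,0,0,0],[1.2,-0.1,0,0,0,0,0],[1.2,-0.1,0,0,0,0,0]]'; python3 q.py
```

```text
time_s: 13.35
ee_pos: [0.5331, 0.0733, 0.049]
eef_rot: [0.019, 1.0, 0.0, 0.0]
force: [-0.4, -1.0, 5.7]
width: 0.0174
tray 0.03282247474774422 0.03552094742207649
time_s: 13.65
ee_pos: [0.5333, 0.0732, 0.049]
eef_rot: [0.019, 1.0, 0.0, -0.0]
force: [-2.1, -0.0, 6.0]
width: 0.0173
tray 0.03302267414405291 0.035500233303467486
```

```bash
for i in 1 2 3; do python3 -m crank '[[1.2,-0.05,0,0,0,0,0],[1.2,-0.05,0,0,0,0,0]]' | egrep 'pos|force'; python3 q.py; done
```

```text
ee_pos: [0.5338, 0.0732, 0.049]
force: [-0.9, 0.4, 6.1]
tray 0.033477721190005194 0.03550139360484385
ee_pos: [0.5343, 0.0732, 0.049]
force: [-2.2, 0.4, 6.9]
tray 0.03396846135608115 0.03552213342219707
ee_pos: [0.5348, 0.0732, 0.049]
force: [-1.1, -0.1, 6.8]
tray 0.0344932307202261 0.03550815651348313
```

```bash
for i in 1 2 3 4; do python3 -m crank '[[1.2,-0.05,0,0,0,0,0],[1.2,-0.05,0,0,0,0,0]]' | egrep 'force'; python3 q.py; done
```

```text
force: [-1.4, 0.5, 6.2]
tray 0.03497159482186827 0.03549371812429905
force: [-2.0, -0.1, 7.6]
tray 0.035488771188436845 0.03553741842115082
force: [-2.1, 1.0, 7.3]
tray 0.036015526418687015 0.03551701154805941
force: [-1.8, -0.2, 7.1]
tray 0.03650627377783068 0.035507257299794426
```

```bash
python3 -m crank '[[1.2,-0.05,0,0,0,0,0],[1.2,-0.05,0,0,0,0,0]]' | egrep 'force'; python3 q.py
```

```text
force: [-3.5, 0.4, 7.6]
tray 0.036617868796168414 0.035515319768692
```

```bash
for i in 1 2; do python3 -m crank '[[1.2,-0.05,0,0,0,0,0],[1.2,-0.05,0,0,0,0,0]]' | egrep 'force'; python3 q.py; done
```

```text
force: [-3.8, 0.3, 9.4]
tray 0.03670478577117522 0.035481880868319354
force: [-4.1, 0.6, 9.5]
tray 0.03678627610378494 0.035512415799229514
```

```bash
for i in 1 2 3; do python3 -m crank '[[1.2,-0.05,0,0,0,0,0],[1.2,-0.1,0,0,0,0,0]]' | egrep 'force'; python3 q.py; done
```

```text
force: [-5.2, 0.3, 11.9]
tray 0.036907564299865095 0.03552426133803669
force: [-8.2, 0.3, 13.6]
tray 0.03708903019464713 0.035517689312360726
force: [-10.5, 0.5, 15.7]
tray 0.037260467330877865 0.03553461931998298
```

```bash
python3 -c "
from h import *
c=snap('wrist','w4');t=snap('top','t4')
a=cv2.resize(c['frame'][190:340,120:345],(800,533),interpolation=cv2.INTER_CUBIC)
b=cv2.resize(t['frame'][148:244,200:300],None,fx=2.5,fy=2.5,interpolation=cv2.INTER_CUBIC)
a[:b.shape[0],:b.shape[1]]=b
a=(255*(a/255.)**.55).astype(np.uint8)
cv2.imwrite('pics/w4v.png',a[:,:,::-1]);rows(.5,.0,.1)"
```

```text
shift cm [ 3.52 -7.45 -5.07] rot deg [-0.03 -0.42  0.03] t 16.35 pos [0.5376 0.0731 0.049 ] F [-8.7  0.4 14.6] w 0.0174
```

View pics/w4v.png

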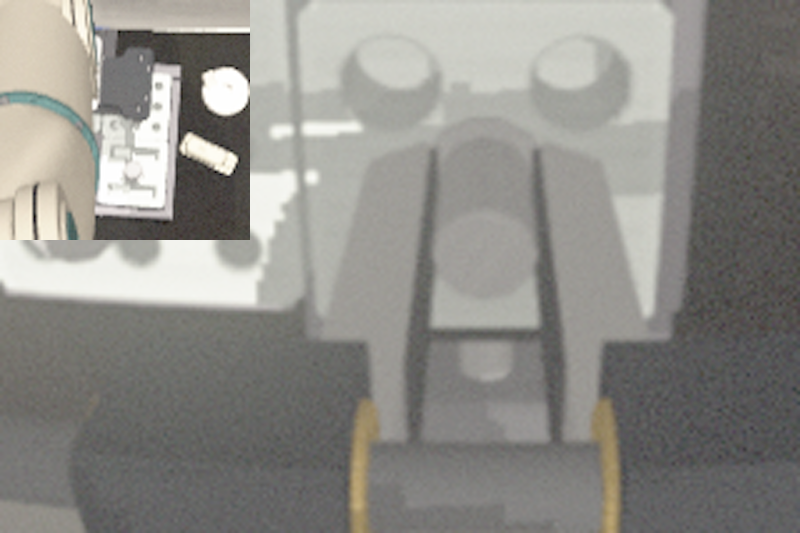

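The four-well block's far edge (row 330) lies against the black pad line, clear of the eight-well block to its right. Since contact the block has moved about 0.8 mm under about 8–10 N. That fits the pad's spring plus sliding friction. I'll push on to about 1.2 mm.

```bash
python3 q.py; for i in 1 2; do python3 -m crank '[[1.2,-0.05,0,0,0,0,0],[1.2,-0.1,0,0,0,0,0],[1.2,-0.1,0,0,0,0,0]]' | egrep 'force'; python3 q.py; done
```

```text
tray 0.037291980676697443 0.03548498491995049
force: [-9.3, 0.3, 16.3]
tray 0.03744456368316074 0.03549935626152406
force: [-11.4, 1.0, 17.5]
tray 0.03761201409695931 0.035487456113752196
```

```bash
python3 -m crank '[[1.2,-0.05,0,0,0,0,0],[1.2,-0.05,0,0,0,0,0],[1.2,-0.05,0,0,0,0,0]]' | egrep 'force'; python3 q.py;python3 -m crank '[[1.2,0,0,0,0,0,0],[1.2,0,0,0,0,0,0],[1.2,0,0,0,0,0,0],[1.2,0,0,0,0,0,0],[1.2,0,0,0,0,0,0],[1.2,0,0,0,0,0,0],[1.2,0,0,0,0,0,0],[1.2,0,0,0,0,0,0],[1.2,0,0,0,0,0,0],[1.2,0,0,0,0,0,0],[1.2,0,0,0,0,0,0],[1.2,0,0,0,0,0,0],[1.2,0,0,0,0,0,0],[1.2,0,0,0,0,0,0],[1.2,0,0,0,0,0,0]]' | egrep 'force'; python3 q.py
```

```text
force: [-12.0, 1.4, 19.3]
tray 0.03766633534293657 0.03552797880264402
force: [-12.0, 1.0, 18.2]
tray 0.03767584539290807 0.03549326172081965
```

```bash
python3 -m crank '[[1.2,0.1,0,0,0,0,0],[1.2,0.2,0,0,0,0,0],[1.2,0.3,0,0,0,0,0],[1.2,0.4,0,0,0,0,0],[1.2,0.5,0,0,0,0,0],[1.2,0.5,0,0,0,0,0],[1.2,0.5,0,0,0,0,0]]' | egrep 'force'; python3 q.py
```

```text
force: [-4.9, 0.2, 9.3]
tray 0.0371514943830593 0.03550972378426702
```

```bash
python3 -m crank '[[1.2,0.1,0,0,0,0,0],[1.2,0.2,0,0,0,0,0],[1.2,0.2,0,0,0,0,0],[1.2,0.2,0,0,0,0,0]]' | egrep 'force'; python3 q.py
```

```text
force: [-0.9, 0.3, 5.6]
tray 0.03675530042180452 0.03554872464945982
```

Nearly unloaded. I release, rise and retreat toward the robot so the cameras can see.

```bash
python3 -m crank '[[1.2,0.1,0,0,0,0,0],[1.2,0.1,0,0,0,0,0],[2.5,0.1,0,0,0,0,0],[4,0.1,0,0,0,0,0],[4,0.1,0,0,0,0,0],[4,0.1,0,-0.5,0,0,0],[4,0.1,0,-2.5,0,0,0],[4,0.1,0,-5,0,0,0],[4,0.1,0,-8,0,0,0],[4,0.1,0,-11,0,0,0],[4,0.1,0,-14,0,0,0],[4,1,0,-15,0,0,0],[4,3,0,-15,0,0,0],[4,3,0,-15,0,0,0],[4,3,0,-15,0,0,0],[4,3,0,-15,0,0,0],[4,3,0,-15,0,0,0]]'; python3 -c "
from h import *
c=snap('wrist','w5');s=snap('scene','s5')
a=cv2.resize(c['frame'],(800,600),interpolation=cv2.INTER_CUBIC)
b=cv2.resize(s['frame'][155:255,175:325],None,fx=2,fy=2,interpolation=cv2.INTER_CUBIC)
a[600-b.shape[0]:,:b.shape[1]]=b
cv2.imwrite('pics/w5v.png',a[:,:,::-1])"
```

```text
time_s: 21.55
ee_pos: [0.5076, 0.0741, 0.1979]
eef_rot: [0.019, 1.0, -0.0, -0.0]
force: [0.2, 0.1, 0.4]
width: 0.0401
```

View pics/w5v.png

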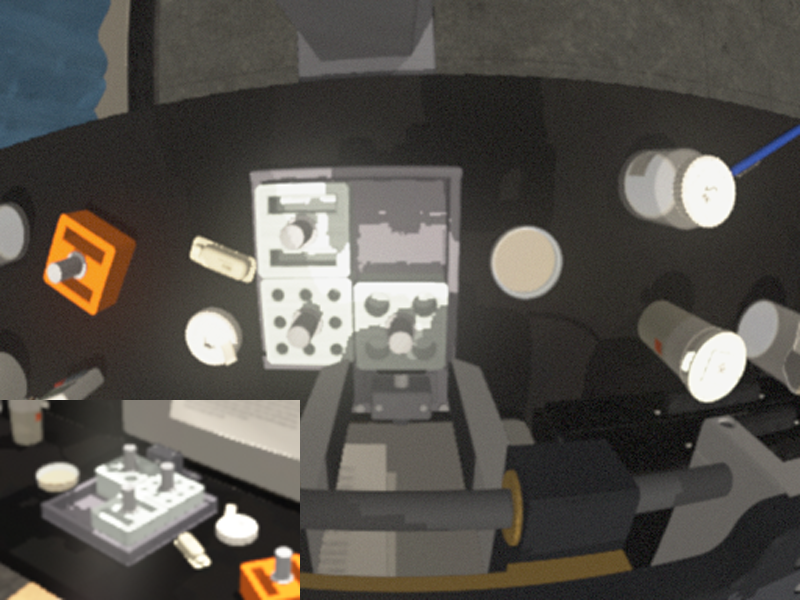

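Post tops in this view are slotted (293,237), eight (300,336) and four (401,342). A quick numeric check before handing in:

Run:
```python
from h import *
w=load('w5')
P=lambda a,b,z:onz(w,a/1.5625,b/1.5625,z,True)[:2]
n1,n2=P(251,175,.022),P(462,168,.022); ey=(n2-n1)/np.linalg.norm(n2-n1); ex=np.array([ey[1],-ey[0]]); c=(n1+n2)/2+.0815*ex
print('centre',c,'width',np.linalg.norm(n2-n1),ex)
for n,a in dict(S=(293,237),e8=(300,336),f4=(401,342)).items():
    q=P(*a,.075); print(n,q,(q-c)@ex,(q-c)@ey, 'old frame',(q-[.499,.039])@[.9993,-.0375],(q-[.499,.039])@[.0375,.9993])
print(env.get_obs()['force'])
```

```text
centre [0.49996575 0.04085663] width 0.16289998313063858 [ 0.99973595 -0.02297879]
S [0.4614659 0.004648 ] -0.03765765229860641 -0.03708374263129578 old frame -0.03621962638214654 -0.03573547778269989
e8 [0.53113355 0.00293636] 0.03203092921069407 -0.03719405551873207 old frame 0.033463438451806576 -0.03483338580300853
f4 [0.53789226 0.07359645] 0.03716417219959849 0.03360268433248158 old frame 0.03756766478723392 0.03603069425885086
[-0.00348804 -0.22153514  1.3461005 ]
```

```bash
python3 -c "
from rig import env
print(env.hand_in(), env.get_obs()['time_s'])"
```

```text
the job is handed in; nothing more can be done
the job is handed in; nothing more can be done
```

The four-well block is in the pad place. I pressed it against the pad, released it, and handed the job in at about 22 s of robot time. No verdict was reported.

**Moves:** I slid the slotted block to near right, the eight-well block to far right and the four-well block to far left, holding each by its post.

**Pressing:** I held the block against the pad for over 1.5 s. It had moved about 1.2 mm past first contact, which is about 9 N on the pad. The wrist read 12 N, and I put the difference down to friction under the block. The pad travel itself could not be read, so it is inferred from those two figures. I then eased off to about 1 N before opening the fingers.

**Final check:** The blocks' positions from the last wrist picture, in tray axes from the tray's middle:

| Block | x (mm) | y (mm) | Allowed |
|---|---|---|---|
| four-well | +37 | +34 to +36 | x 31 to 50, y 28 to 44 |
| eight-well | +32 to +33 | −35 to −37 | within 11 mm of (36, −36) |
| slotted | −36 to −38 | −36 to −37 | within 11 mm of (−36, −36) |

All three look flat and released, and the bystanders look unmoved in the pictures.

**Disagreement:** My estimates of the tray's pose differed by 1 to 2 mm in position and about 1° in yaw. That is well inside the tolerances.

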